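# Tip the empty carton into the tilt-out bin and push the bin shut

### The arm

A 6-joint arm with a two-finger parallel gripper is mounted at the origin on the work surface. World frame = base frame: x ahead of the robot, y to its left, z up, the work surface at z = 0. Lengths are in mm, angles in rad, forces in N, time in s.
With the tool pointing down it reaches from about 350 to 775 mm from the base axis. Payload 7.3 kg.
Tool frame: the origin (TCP) lies at the very end of the fingers, on their centre line; the grasp point (between the pads) lies 19 mm behind it (bot.grasp_offset is the distance from the TCP to the grasp point, in mm); z points along the fingers, y is the direction in which the jaws open and shut (so a half turn about z gives the same grasp; the last joint's range is limited). The gripper opens to 92 mm and grips with 3 to 60 N. Pads are 19 mm wide; open, the fingers measure 130 mm over their backs; the gripper's body (75 mm by 190 mm) begins 47 mm behind the grasp point.
Start: joints at [1.024, 0.342, 1.524, -0, 1.275, -0.146], TCP at [204.819, 483.419, 226.741] pointing down, gripper open.
Joint ranges: [-2.53, 2.53], [-0.77, 2.02], [0.04, 2.7], [-1, 4.14], [0.28, 2.66], [-3.11, 3.11]. Speed limits (rad/s): [2.57, 2.57, 3.14, 3.14, 3.14, 3.14].

### API

Orientations are given as [roll, pitch, yaw] about the fixed x, y, z axes, in that order (R = Rz(yaw) Ry(pitch) Rx(roll)).
In Python, from plant import bot gives the robot as it stands.
- The arm moves only by the tool servo_tool, never from a script. Its arguments are lists of equal length, an entry for each row: "angular": the turn, a rotation vector about the world's x, y, z in degrees, a list of three; "slide": the shift along the world's x, y, z in mm, a list of three; "grip": the opening, from -1 (shut) to 1 (fully open), so that 0 is half open. In form: {"angular": [[ax, ay, az], ...], "slide": [[dx, dy, dz], ...], "grip": [grip, ...]}. A call has 1 to 10 rows; each row is the pose to reach, as a shift and turn from the pose commanded when the call began; what a row does not reach only later rows make up. A row lasts 1/12 s, in which the tool goes at most 41.7 mm and 7.16 degrees, less where a joint would pass 70% of its speed; a pose out of reach is approached as far as the arm can. A call with a gripper value outside its range is refused whole. The fingers move at their own pace and stop on an object; the grip force is fixed at half the most. Time passes only in rows, so rows that repeat a pose let the fingers close. It gives the time, the measured TCP pose, the force and the opening at its end, in the units of the state.
- bot.get_obs(): the state, without advancing time (a new reading comes with each control period).
- bot.capture(name): name is "side" or "top"; returns a dict with "img" (400x640x3 uint8, blue, green, red), "range_z" (400x640 float32, mm along the optical axis (not along the pixel's ray), 0 where there is no reading), "fov_y" (degrees; the focal length in pixels is half the picture's height over the tangent of half this angle, whatever the lens; pixels are square), "cx", "cy" (the principal point, pixels), "dist" ([k1, k2, p1, p2, k3] as OpenCV has them; the pictures are not rectified), "R" (3x3) and "t" (3): a world point X has camera coordinates R X + t. Camera axes: x right, y down, z forward; pixel columns grow to the right and rows downward; lengths in mm; the calibration is good to about 2 mm. A picture is of the moment at which its call begins.
- bot.close_job(): hands the job in, once; it reports no verdict.
The state is a dict: "time": time; "joint_positions": joint angles; "dq": joint speeds; "tau": joint torques, N m; "tool_pos": TCP position; "tcp_rot": TCP orientation; "contact_force": force on the tool from outside, world axes, zero at the start; "moment": the same for the moment, N m; "grip_width": finger opening in mm.
Only numpy, scipy, OpenCV 4.12 (cv2) and the standard library are available. Lean on these libraries where they do the work, as an engineer would, in place of code of your own. Each camera call takes 0.05 s, during which the arm holds its last target.

### The job

The tilt-out bin under the left end of the shelf hangs open. With your fingertips push the small empty upright carton over the shelf's front edge so that it tips into the bin, then push the bin back up until it is fully shut. Do not pick the carton up, leave everything else on the shelf and counter as it stands, and finish clear of it all.

Things in the scene. Friction and masses are not known exactly. Their poses are not given: they have to be found in the camera images.
- ledge: green powder-coated metal shelf on steel brackets, fixed, 750 mm long (y) and 180 mm deep (x), its flat top 190 mm above the counter, underside at 178 mm, a lip along the back edge 26 mm above the top. Origin on the counter, vertically below the middle of the front edge; x points from the front edge to the back, away from the robot, y along the shelf to the left, z up. Its front edge (x = 0) is plain, without a lip. The bin sits below its left end, centred at y = +210 mm.
- carton: the empty tea carton, a plain closed cardboard box 36 mm deep (its x), 60 mm wide (its y), 90 mm high (its z), about 30 g. It stands upright on the shelf above the bin, its broad face to the robot, near the front edge and a little askew, with free shelf behind it (at least 100 mm to the back lip). The only upright box there. Origin at the centre of its underside.
- carton_mid (a point): the middle of the carton, 45 mm above its underside; axes as the carton's.
- bin (a joint): angle of the grey plastic tilt-out bin in rad: 0 = fully shut (upright below the shelf, its front about flush with the shelf's front edge), 0.8 = leaned fully out towards the robot. It starts between 0.66 and 0.8. A stiffish pivot holds it open; it is light to push back (a newton or two at its rim), and once well past its balance point it swings shut by its own weight and stays shut.
- bin_pivot (a point): middle of the bin's pivot line, at the foot of its front wall, 18 mm above the counter and 10 mm behind the shelf's front edge. Turns with the bin: at joint 0 its axes are those of the shelf (x to the back, y left, z up the front wall). Inside, in this frame, the bin spans x -2 to 121 mm, y -109 to 109 mm, floor at z -6 mm, front wall up to z 158 mm, back wall up to z 94 mm; walls 4 mm. The space between the shelf's front edge and the bin's front rim is its open mouth.
- bin_lip (a point): middle of the rolled rim at the top of the bin's front wall, on the outer face that looks to the robot, 16 mm before and 153 mm above the pivot in the pivot's frame; the rim is 226 mm long along y and 10 mm high. Axes as bin_pivot.
- tumbler: tall open steel tumbler, 72 mm across the mouth, 88 mm high, stands on the ledge; origin at the centre of its underside. A bystander.
- tin: round lidded steel tin, 70 mm across, 82 mm high with its knob, stands on the ledge; origin at the centre of its underside. A bystander (it and the tumbler change places).
- mug: white ceramic mug, 80 mm across without its handle, 90 mm high, on the ledge; origin at the centre of its underside. A bystander.
- cooker_lid: empty aluminium pressure cooker lid, 180 mm across, 66 mm high at its weight, with a black handle, lies on the ledge's far right part; origin at the centre of its underside. A bystander.
- rolling_pin: wooden rolling pin, 320 mm long, 46 mm thick, lies across the counter to the right in front of the ledge; origin on the counter under its middle, x along its length. A bystander.
- scoop: yellow plastic scoop, 180 mm long, 56 mm wide, 42 mm high, lies on the counter at the left; origin on the counter under its bowl. A bystander.
Things that resemble listed ones, but are neither listed nor needed, are in the scene too. Of the things that look like the carton, the largest one is meant.

How it is judged:
By the outcome, as a careful person would: the job done as asked, in the order asked, and still so for the second after the job is handed in, with the robot touching nothing.
It also fails if it takes over 51 s, if anything falls off the work surface, if the arm or the gripper's body presses on something with over 40 N, if the wrist force passes 120 N, or if a joint passes its speed limit or range.

## Working session

There is one attempt and no reset: what is moved stays moved. The work goes in short steps, Python scripts to look and compute and a tool call to move; the robot and the scene stay as the last step left them, time stands still between calls to the robot, and variables do not carry over. Pictures are saved under pics/ and viewed, and the job is handed in when it is done.

Besides the shell and the picture viewer there is one more tool, called after "Emit:" by a JSON object that holds its "name" and its "arguments", one argument or row to a line. servo_tool: Moves the arm, as the interface text tells. Its arguments: {"type":"object","properties":{"angular":{"type":"array","items":{"type":"array","items":{"type":"number"}}},"slide":{"type":"array","items":{"type":"array","items":{"type":"number"}}},"grip":{"type":"array","items":{"type":"number"}}},"required":["angular","slide","grip"]}

```bash
mkdir -p pics; cat > h.py <<'E'
import numpy as np, cv2, pickle
from plant import bot
def cap(n,tag):
    c=bot.capture(n); cv2.imwrite(f'pics/{tag}.png',c['img']); pickle.dump(c,open(f'{tag}.pkl','wb')); return c
def ld(tag): return pickle.load(open(f'{tag}.pkl','rb'))
def K(c):
    f=200/np.tan(np.radians(c['fov_y'])/2); return np.array([[f,0,c['cx']],[0,f,c['cy']],[0,0,1.]])
def world(c,u,v,z=None):
    if z is None: z=c['range_z'][int(v),int(u)]
    n=cv2.undistortPoints(np.array([[[u,v]]],float),K(c),np.array(c['dist'])).ravel()
    return np.array(c['R']).T@(np.array([n[0]*z,n[1]*z,z])-np.array(c['t']).ravel())
def cloud(c):
    h,w=c['range_z'].shape; uu,vv=np.meshgrid(np.arange(w),np.arange(h))
    n=cv2.undistortPoints(np.stack([uu,vv],-1).reshape(-1,1,2).astype(float),K(c),np.array(c['dist'])).reshape(h,w,2)
    z=c['range_z'][...,None]; p=np.concatenate([n*z,z],-1)
    return (p-np.array(c['t']).ravel())@np.array(c['R'])
E
python3 - <<'E'
from h import *
for n in('side','top'): c=cap(n,n+'0'); print(c['t'],c['R'],c['fov_y'])
print(bot.get_obs())
E
```

```text
[-501.47312516  313.652671   1372.74392393] [[ 0.86314663 -0.50483611  0.01088096]
 [-0.30008097 -0.53015764 -0.79302225]
 [ 0.40611489  0.68122932 -0.60909549]] 45.92305767920914
[  28.94490972  612.55920332 1220.65582904] [[-0.0243521  -0.99960347  0.0141376 ]
 [-0.99716657  0.02328104 -0.07153192]
 [ 0.07117441 -0.0158395  -0.99733811]] 57.92614134626481
{'time': 0.1, 'joint_positions': array([ 1.02398872e+00,  3.42637721e-01,  1.52492552e+00,  9.48286889e-06,
        1.27541262e+00, -1.46003882e-01]), 'dq': array([-0.0003666 , -0.00018763, -0.0010561 ,  0.00136813, -0.00014042,
       -0.00072618]), 'tau': array([ 1.55096455e-03, -4.32004952e+01, -2.44695264e+01,  7.18668918e-02,
        5.25933481e-02, -1.52451321e-05]), 'tool_pos': array([204.61801002, 483.08304055, 226.12101589]), 'tcp_rot': array([-3.14022548e+00, -2.10209190e-04,  2.74078601e+00]), 'contact_force': array([-0.14282432,  0.20882687,  0.1301214 ]), 'moment': array([0.01224912, 0.03851614, 0.00565479]), 'grip_width': 91.69281525637813}
```

View pics/side0.png

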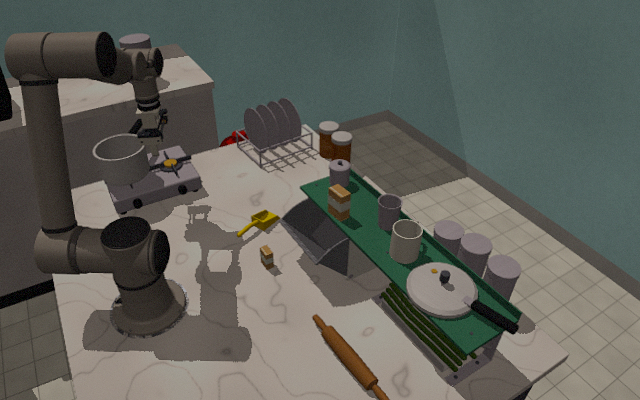

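View pics/top0.png

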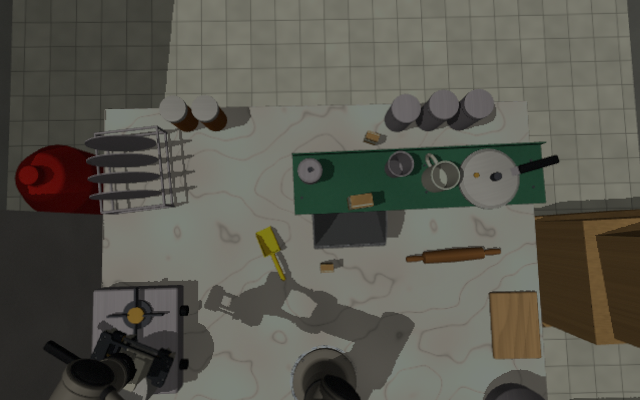

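The side view has cartons at (340,203) on the shelf and (266,257) on the counter. The top view shows them at (361,200) and (327,267), plus a third at (373,137) behind the shelf. The one on the shelf above the bin fits, since it is the largest and upright. I'll confirm that in a crop and measure it.

```bash
python3 - <<'E'
from h import *
s=ld('side0');t=ld('top0')
a=cv2.resize(s['img'][150:290,240:400],None,fx=4,fy=4,interpolation=cv2.INTER_CUBIC)
cv2.imwrite('pics/c1.png',a)
b=cv2.resize(t['img'][120:290,285:445],None,fx=4.5,fy=3.5,interpolation=cv2.INTER_CUBIC)
b=cv2.resize(t['img'][120:270,285:445],None,fx=4,fy=4,interpolation=cv2.INTER_CUBIC)
cv2.imwrite('pics/c2.png',b)
P=cloud(t)
hsv=cv2.cvtColor(t['img'],cv2.COLOR_BGR2HSV)
g=(hsv[...,0]>60)&(hsv[...,0]<95)&(hsv[...,1]>100)&(abs(P[...,2]-190)<8)
m=g.astype('uint8'); Q=P[g]; print(len(Q),Q[:,2].mean())
r=cv2.minAreaRect(Q[:,:2].astype(np.float32)); print(r,cv2.boxPoints(r))
# carton top
S=np.zeros((400,640),bool); S[185:215,345:380]=1
q=P[S&(abs(P[...,2]-280)<8)]; print('carton top',len(q),q.mean(0)); r=cv2.minAreaRect(q[:,:2].astype(np.float32)); print(r,cv2.boxPoints(r))
for (u,v) in [(327,267),(373,137),(309,166),(400,160),(440,175)]: print(u,v,world(t,u,v))
PS=cloud(s); S=np.zeros((400,640),bool); S[175:230,320:360]=1
q=PS[S&(PS[...,2]>198)&(PS[...,2]<290)]; print(q.min(0),q.max(0))
q=q[abs(q[:,2]-280)<5]; print('side top',q.mean(0)); r=cv2.minAreaRect(q[:,:2].astype(np.float32)); print(r)
E
```

```text
8611 190.33246168986742
((655.1765747070312, -293.50054931640625), (176.9095458984375, 745.0964965820312), 1.5679057836532593) [[ 556.5614    76.48796]
 [ 576.9485  -668.3296 ]
 [ 753.79175 -663.4891 ]
 [ 733.40466   81.32849]]
carton top 292 [ 586.90562581 -106.14358432  280.04032708]
((586.9462280273438, -106.3920669555664), (35.63081741333008, 60.78395462036133), 6.71919584274292) [[ 565.6972    -78.2933  ]
 [ 572.80914  -138.65976 ]
 [ 608.19525  -134.49084 ]
 [ 601.0833    -74.124374]]
327 267 [386.07604721 -19.03285914  63.05125882]
373 137 [ 814.66590732 -185.1598435    65.76246863]
309 166 [688.4899572   32.52740903 264.19696141]
400 160 [ 708.78282218 -235.24465505  212.59002423]
440 175 [ 663.65819548 -356.25701492  197.80075717]
[ 560.58029032 -142.59316185  198.00986888] [735.7364708   43.34941795 284.83869239]
side top [ 583.15570507 -108.78639726  280.19659565]
((584.048095703125, -106.28411102294922), (40.1972770690918, 64.98164367675781), 7.617290019989014)
```

View pics/c1.png

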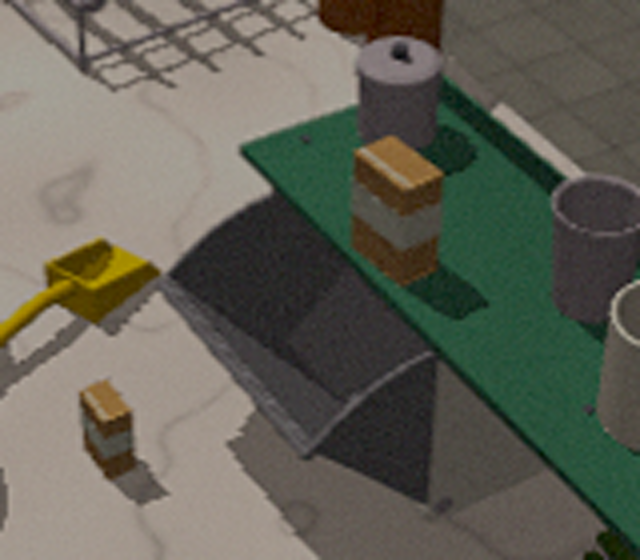

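View pics/c2.png

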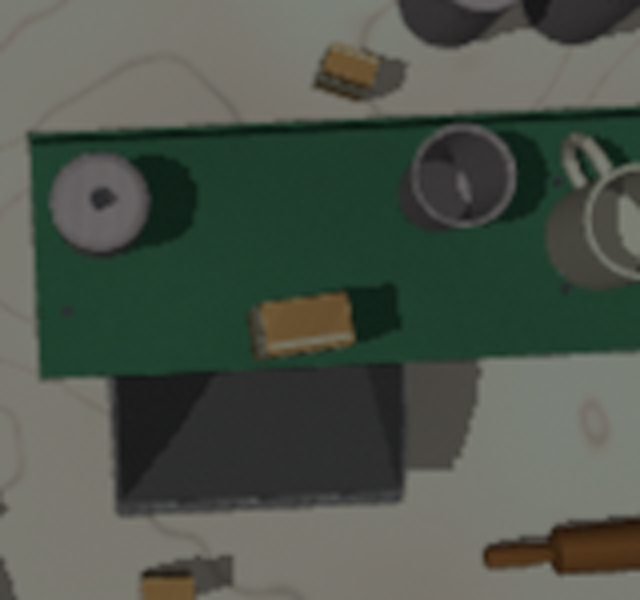

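Confirmed: the carton to move is at crop (400,210), upright on the shelf above the bin. The counter one and the one behind are smaller. Next I raise the arm and travel to behind it.

Emit:
{"name": "servo_tool", "arguments": {
  "angular": [
    [0,0,0],
    [0,0,0],
    [0,0,0],
    [0,0,6],
    [0,0,12],
    [0,0,18],
    [0,0,24.5],
    [0,0,24.5],
    [0,0,24.5],
    [0,0,24.5]
  ],
  "slide": [
    [0,0,40],
    [0,0,80],
    [0,0,120],
    [20,-25,155],
    [45,-60,155],
    [70,-95,155],
    [95,-130,155],
    [120,-165,155],
    [145,-200,155],
    [170,-235,155]
  ],
  "grip": [-0.52,-0.52,-0.52,-0.52,-0.52,-0.52,-0.52,-0.52,-0.52,-0.52]
}}

```text
time: 0.93
tool_pos: [364.7, 261.5, 381.6]
tcp_rot: [-3.142, -0.0, -3.114]
contact_force: [1.4, 1.3, 0.7]
grip_width: 29.9
```

Emit:
{"name": "servo_tool", "arguments": {
  "angular": [
    [0,0,0],
    [0,0,0],
    [0,0,0],
    [0,0,0],
    [0,0,0],
    [0,0,0],
    [0,0,0],
    [0,0,0],
    [0,0,0],
    [0,0,0]
  ],
  "slide": [
    [24,-32,0],
    [48,-65,0],
    [72,-97,0],
    [96,-129,0],
    [120,-162,0],
    [144,-194,0],
    [168,-226,0],
    [192,-258,0],
    [216,-291,0],
    [240,-323,0]
  ],
  "grip": [-0.52,-0.52,-0.52,-0.52,-0.52,-0.52,-0.52,-0.52,-0.52,-0.52]
}}

```text
time: 1.77
tool_pos: [604.9, -61.7, 381.2]
tcp_rot: [3.141, -0.001, -3.115]
contact_force: [0.4, 0.8, 0.0]
grip_width: 22.2
```

Emit:
{"name": "servo_tool", "arguments": {
  "angular": [
    [0,0,0],
    [0,0,0],
    [0,0,0],
    [0,0,0]
  ],
  "slide": [
    [22,-32,0],
    [22,-32,0],
    [22,-32,0],
    [22,-32,0]
  ],
  "grip": [-0.52,-0.52,-0.52,-0.52]
}}

```text
time: 2.1
tool_pos: [626.0, -91.5, 381.1]
tcp_rot: [3.141, -0.001, -3.115]
contact_force: [-0.5, -0.1, -0.2]
grip_width: 21.9
```

```bash
python3 - <<'E'
from h import *
cap('side','s1');c=cap('top','t1')
o=bot.get_obs();print(o['time'],o['tool_pos'],o['tcp_rot'],o['grip_width'],o['joint_positions'])
E
```

```text
2.2 [625.74258312 -90.45832542 382.43695661] [ 3.14139881e+00  6.41427227e-04 -3.11340250e+00] 22.18863137732886 [-2.64889804e-01  5.08930320e-01  8.46831203e-01  3.79584380e-04
  1.78527304e+00 -1.86379546e+00]
```

View pics/s1.png

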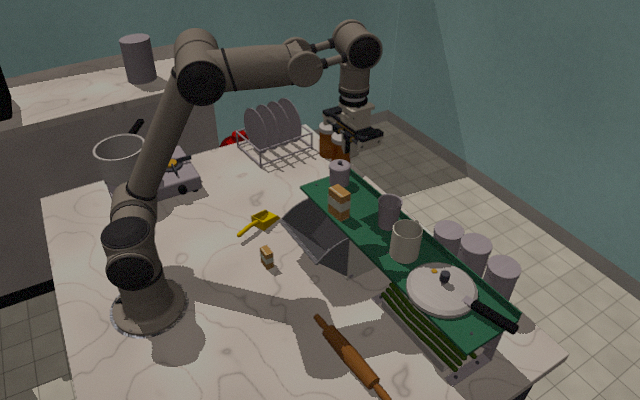

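Emit:
{"name": "servo_tool", "arguments": {
  "angular": [
    [0,0,0],
    [0,0,0],
    [0,0,0],
    [0,0,0],
    [0,0,0],
    [0,0,0],
    [0,0,0]
  ],
  "slide": [
    [12,-16,0],
    [12,-16,-35],
    [12,-16,-70],
    [12,-16,-105],
    [12,-16,-130],
    [12,-16,-149],
    [12,-16,-149]
  ],
  "grip": [-0.52,-0.52,-0.52,-0.52,-0.52,-0.52,-0.52]
}}

```text
time: 2.78
tool_pos: [635.9, -105.7, 229.1]
tcp_rot: [3.139, -0.007, -3.113]
contact_force: [0.1, -0.4, -0.4]
grip_width: 21.9
```

```bash
python3 - <<'E'
from h import *
c=cap('side','s2')
cv2.imwrite('pics/s2c.png',cv2.resize(c['img'][90:290,230:450],None,fx=3,fy=3))
o=bot.get_obs();print(o['time'],o['tool_pos'],o['contact_force'])
E
```

```text
2.8333 [ 637.04366185 -106.16531096  231.93441434] [-0.10861591 -0.11218948  0.92897184]
```

View pics/s2c.png

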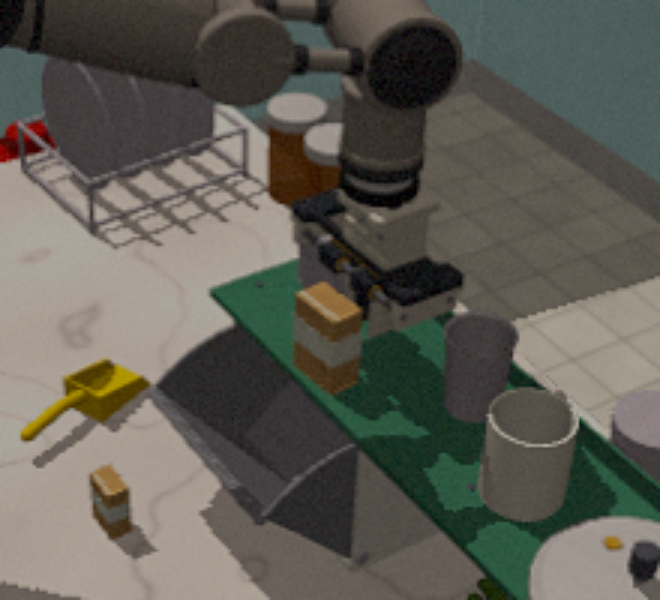

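The crop shows the gripper behind the carton at (330,320), clear of the tin and the tumbler. I push slowly towards the front edge.

Emit:
{"name": "servo_tool", "arguments": {
  "angular": [
    [0,0,0],
    [0,0,0],
    [0,0,0],
    [0,0,0],
    [0,0,0],
    [0,0,0],
    [0,0,0],
    [0,0,0],
    [0,0,0],
    [0,0,0]
  ],
  "slide": [
    [-5,0,0],
    [-10,0,0],
    [-15,0,0],
    [-18,0,0],
    [-21,-1,0],
    [-24,-1,0],
    [-27,-1,0],
    [-30,-1,0],
    [-32,-1,0],
    [-34,-1,0]
  ],
  "grip": [-0.52,-0.52,-0.52,-0.52,-0.52,-0.52,-0.52,-0.52,-0.52,-0.52]
}}

```text
time: 3.67
tool_pos: [604.0, -108.8, 232.7]
tcp_rot: [3.141, 0.0, -3.115]
contact_force: [0.5, 0.3, 0.3]
grip_width: 21.9
```

```bash
python3 - <<'E'
from h import *
c=cap('side','s3')
cv2.imwrite('pics/s3c.png',cv2.resize(c['img'][90:290,230:450],None,fx=3,fy=3))
o=bot.get_obs();print(o['time'],o['tool_pos'],o['contact_force'])
E
```

```text
3.7167 [ 603.77728111 -108.71451358  232.75061931] [ 0.15091003 -0.19215127  0.00268928]
```

View pics/s3c.png

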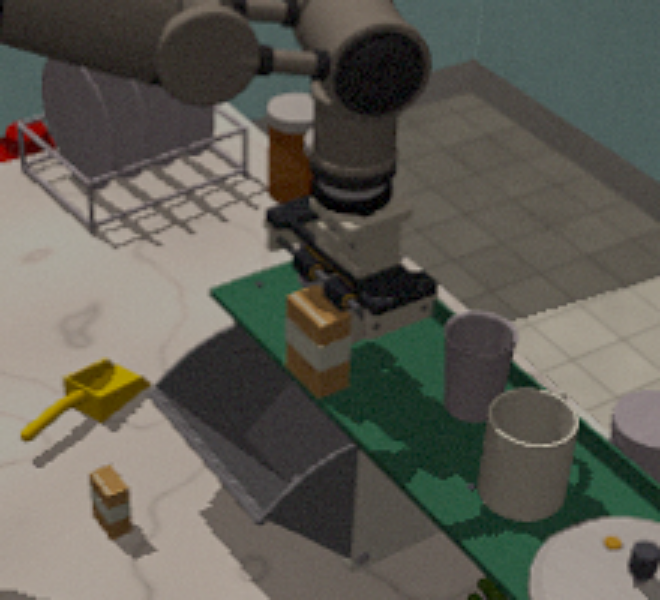

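The carton has slid upright and square, and its foot is now at the edge (crop 318,385). I continue.

Emit:
{"name": "servo_tool", "arguments": {
  "angular": [
    [0,0,0],
    [0,0,0],
    [0,0,0],
    [0,0,0],
    [0,0,0],
    [0,0,0]
  ],
  "slide": [
    [-2,0,0],
    [-4,0,0],
    [-6,0,0],
    [-8,0,0],
    [-10,0,0],
    [-12,0,0]
  ],
  "grip": [-0.52,-0.52,-0.52,-0.52,-0.52,-0.52]
}}

```text
time: 4.22
tool_pos: [592.0, -108.7, 232.7]
tcp_rot: [3.141, -0.0, -3.115]
contact_force: [-0.2, 0.1, 0.5]
grip_width: 22.3
```

```bash
python3 - <<'E'
from h import *
c=cap('side','s4')
cv2.imwrite('pics/s4c.png',cv2.resize(c['img'][90:290,230:450],None,fx=3,fy=3))
o=bot.get_obs();print(o['time'],o['tool_pos'],o['contact_force'])
E
```

```text
4.2667 [ 591.67831243 -108.7019885   232.74279593] [0.01786307 0.25662442 0.18032799]
```

View pics/s4c.png

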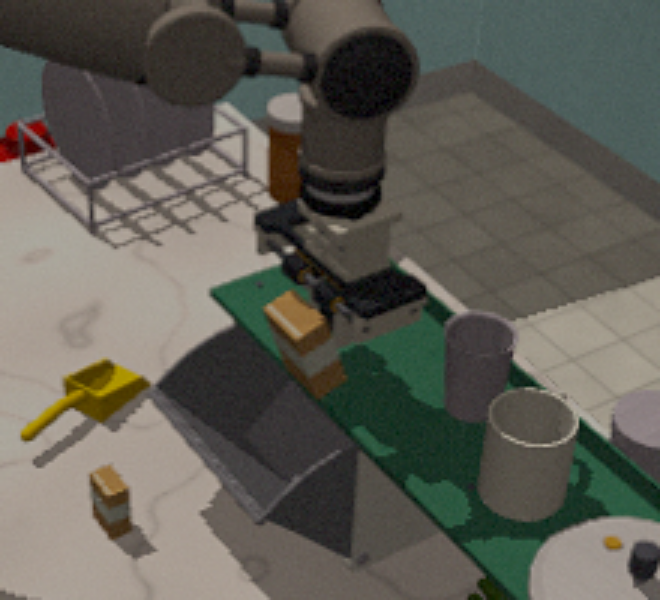

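The carton is tipping forward over the edge, at crop (300,345). I hold still and look again.

Emit:
{"name": "servo_tool", "arguments": {
  "angular": [
    [0,0,0],
    [0,0,0],
    [0,0,0],
    [0,0,0]
  ],
  "slide": [
    [0,0,0],
    [0,0,0],
    [0,0,0],
    [0,0,0]
  ],
  "grip": [-0.52,-0.52,-0.52,-0.52]
}}

```text
time: 4.6
tool_pos: [592.3, -108.7, 232.7]
tcp_rot: [3.142, -0.0, -3.115]
contact_force: [-0.2, -0.9, 0.3]
grip_width: 21.9
```

```bash
python3 - <<'E'
from h import *
c=cap('side','s5')
cv2.imwrite('pics/s5c.png',cv2.resize(c['img'][90:290,230:450],None,fx=3,fy=3))
o=bot.get_obs();print(o['time'],o['tool_pos'],o['contact_force'])
E
```

```text
4.65 [ 592.28500372 -108.7141205   232.69936374] [ 0.46575756  0.44315976 -0.34738933]
```

View pics/s5c.png

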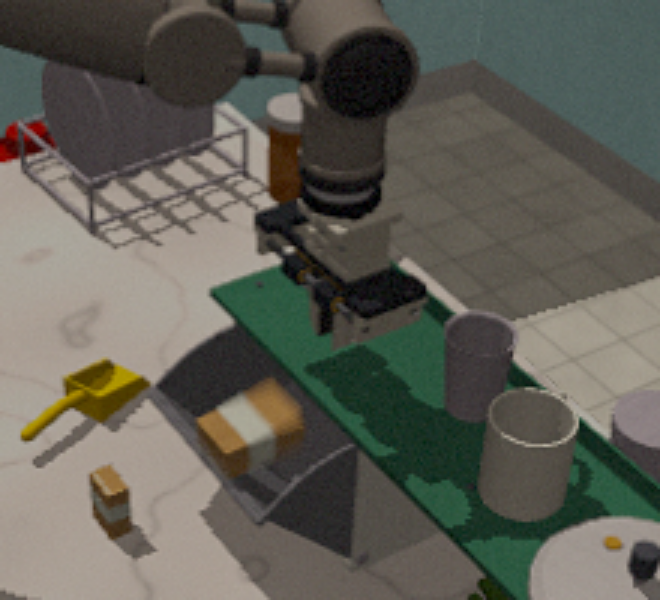

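It has fallen over the edge and is blurred, still moving. I raise the arm while it settles, then look again.

Emit:
{"name": "servo_tool", "arguments": {
  "angular": [
    [0,0,0],
    [0,0,0],
    [0,0,0],
    [0,0,0],
    [0,0,0],
    [0,0,0]
  ],
  "slide": [
    [0,0,20],
    [0,0,50],
    [0,0,85],
    [0,0,120],
    [0,0,150],
    [0,0,150]
  ],
  "grip": [-0.52,-0.52,-0.52,-0.52,-0.52,-0.52]
}}

```text
time: 5.15
tool_pos: [593.5, -109.1, 389.9]
tcp_rot: [-3.138, 0.011, -3.115]
contact_force: [1.8, -0.4, 0.6]
grip_width: 22.1
```

```bash
python3 - <<'E'
from h import *
c=cap('side','s6');t=cap('top','t6')
a=cv2.resize(c['img'][150:290,240:400],None,fx=4,fy=4,interpolation=cv2.INTER_CUBIC)
cv2.imwrite('pics/s6c.png',a)
b=cv2.resize(t['img'][120:270,285:445],None,fx=4,fy=4,interpolation=cv2.INTER_CUBIC)
cv2.imwrite('pics/t6c.png',b)
o=bot.get_obs();print(o['time'],o['tool_pos'],o['contact_force'])
for n,(u,v) in [('rimL',(281,219)),('rimM',(298,241)),('rimR',(317,262))]: print(n,world(c,u,v))
E
```

```text
5.25 [ 592.54849116 -108.80287402  383.75826107] [-0.53614353 -0.49722928 -0.99702315]
rimL [456.9075056   22.42697133 130.46956895]
rimM [456.90552535 -90.54841691 126.31151355]
rimR [ 461.88355944 -195.60750245  126.34226585]
```

View pics/s6c.png

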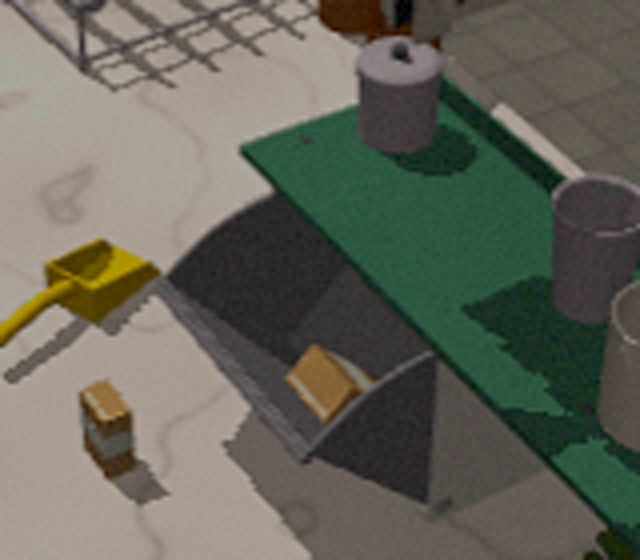

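View pics/t6c.png

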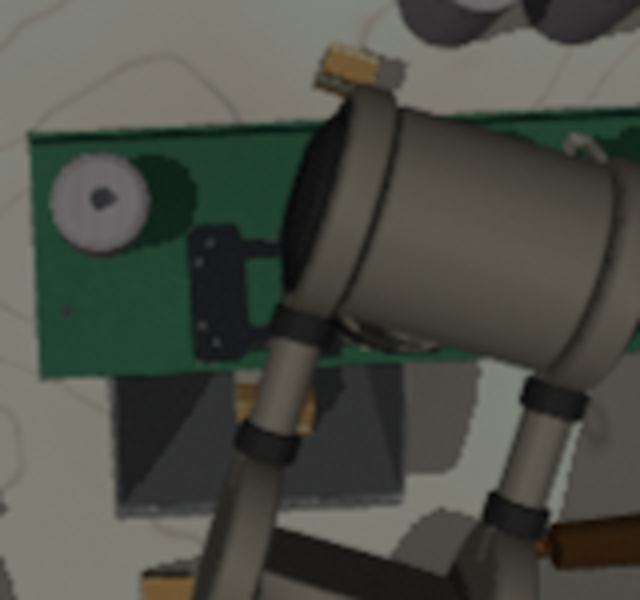

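The carton lies wholly inside the bin, at side crop (330,380). The rim is at world x≈458, z≈125, which puts the bin at about 0.72 rad. I move in front of the rim next.

Emit:
{"name": "servo_tool", "arguments": {
  "angular": [
    [0,0,0],
    [0,0,0],
    [0,0,0],
    [0,0,0],
    [0,0,0],
    [0,0,0],
    [0,0,0],
    [0,0,0],
    [0,0,0],
    [0,0,0]
  ],
  "slide": [
    [-30,4,0],
    [-60,8,0],
    [-95,12,0],
    [-130,17,0],
    [-167,22,0],
    [-169,22,-35],
    [-169,22,-70],
    [-169,22,-105],
    [-169,22,-140],
    [-169,22,-140]
  ],
  "grip": [-0.52,-0.52,-0.52,-0.52,-0.52,-0.52,-0.52,-0.52,-0.52,-0.52]
}}

```text
time: 6.08
tool_pos: [418.5, -84.9, 235.8]
tcp_rot: [3.136, -0.014, -3.115]
contact_force: [-1.0, 0.9, 0.2]
grip_width: 22.0
```

Emit:
{"name": "servo_tool", "arguments": {
  "angular": [
    [0,0,0],
    [0,0,0],
    [0,0,0],
    [0,0,0],
    [0,0,0],
    [0,0,0]
  ],
  "slide": [
    [0,0,-30],
    [0,0,-60],
    [0,0,-90],
    [0,0,-120],
    [0,0,-140],
    [0,0,-140]
  ],
  "grip": [-0.52,-0.52,-0.52,-0.52,-0.52,-0.52]
}}

```text
time: 6.58
tool_pos: [421.2, -86.0, 100.1]
tcp_rot: [3.139, -0.007, -3.115]
contact_force: [0.4, 0.0, 0.1]
grip_width: 22.0
```

```bash
python3 - <<'E'
from h import *
c=cap('side','s7')
cv2.imwrite('pics/s7c.png',cv2.resize(c['img'][90:290,200:420],None,fx=3,fy=3))
o=bot.get_obs();print(o['time'],o['tool_pos'],o['contact_force'])
E
```

```text
6.6333 [422.43847362 -86.42783693 102.05012519] [-0.16175174 -0.2792394  -0.1851033 ]
```

View pics/s7c.png

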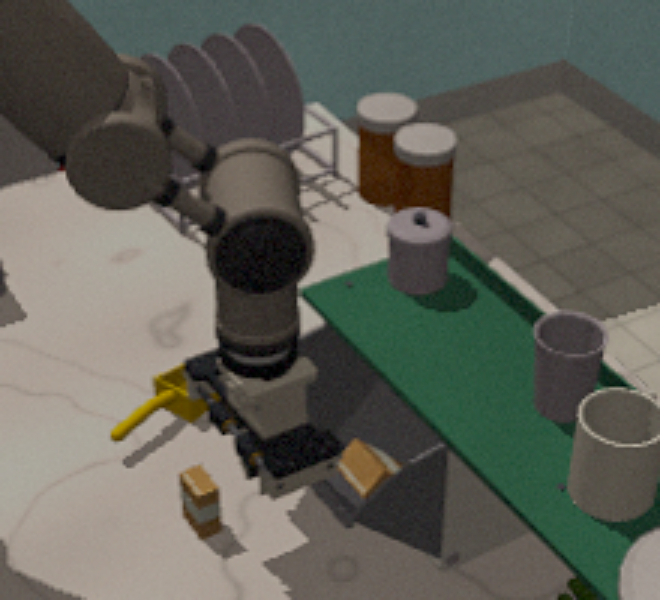

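The fingers are in front of the rim and everything is clear. Before pushing I check how high the carton sits inside the bin.

```bash
python3 - <<'E'
from h import *
c=ld('s6');P=cloud(c)
hsv=cv2.cvtColor(c['img'],cv2.COLOR_BGR2HSV)
S=np.zeros((400,640),bool);S[230:260,305:340]=1
m=S&(hsv[...,0]>5)&(hsv[...,0]<25)&(hsv[...,1]>110)
q=P[m];print(m.sum(),q.min(0),q.max(0),np.percentile(q,[5,50,95],axis=0))
a=0.72
d=q-np.array([571,-86,18]); # bin frame (ignoring 1.6deg yaw)
x=d[:,0]*np.cos(a)+d[:,2]*np.sin(a); z=-d[:,0]*np.sin(a)+d[:,2]*np.cos(a)
print('bin frame x',np.percentile(x,[5,50,95]),'z',np.percentile(z,[5,50,95]))
E
```

```text
180 [ 508.20658945 -136.68887981   25.66507351] [589.37548752  -6.37281424 105.3844439 ] [[ 511.33753143 -134.27256378   78.7023157 ]
 [ 525.93525115 -107.55797528   92.75862417]
 [ 545.34534707  -78.16879738  102.68118543]]
bin frame x [-4.18829243 16.48647264 29.02122781] z [71.91028192 86.95547025 91.36082572]
```

The carton stands on the bin floor with its top at about 90 mm in the bin frame, so it will clear the shelf. I push the rim along its arc.

Emit:
{"name": "servo_tool", "arguments": {
  "angular": [
    [0,0,0],
    [0,0,0],
    [0,0,0],
    [0,0,0],
    [0,0,0],
    [0,0,0],
    [0,0,0],
    [0,0,0],
    [0,0,0],
    [0,0,0]
  ],
  "slide": [
    [10,0,0],
    [18,0,0],
    [23,1,0],
    [27,1,3],
    [32,1,7],
    [37,1,12],
    [42,1,16],
    [47,1,20],
    [52,1,24],
    [57,2,27]
  ],
  "grip": [-0.52,-0.52,-0.52,-0.52,-0.52,-0.52,-0.52,-0.52,-0.52,-0.52]
}}

```text
time: 7.47
tool_pos: [481.0, -84.9, 130.4]
tcp_rot: [-3.141, 0.001, -3.115]
contact_force: [-0.1, 0.7, 0.7]
grip_width: 21.7
```

```bash
python3 - <<'E'
from h import *
c=cap('side','s8')
cv2.imwrite('pics/s8c.png',cv2.resize(c['img'][90:290,200:420],None,fx=3,fy=3))
o=bot.get_obs();print(o['time'],o['tool_pos'],o['contact_force'])
E
```

```text
7.5167 [482.11097281 -84.86867342 130.86402081] [ 1.66210814 -0.45236082  0.76910603]
```

View pics/s8c.png

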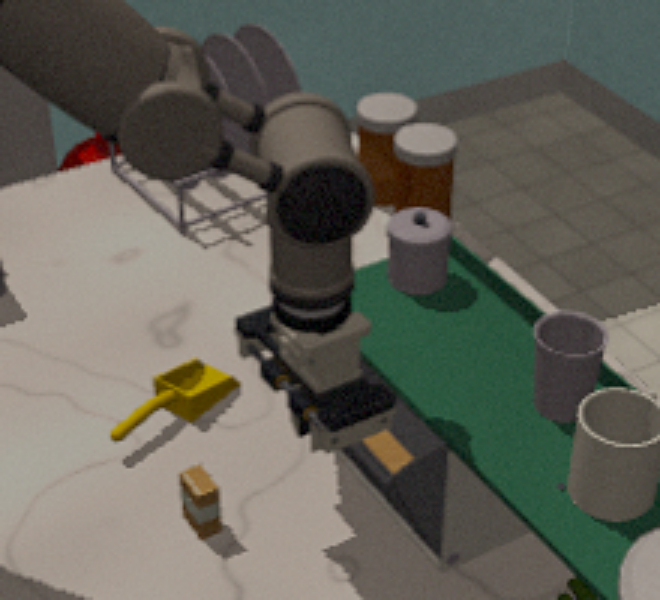

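The bin is moving in with the fingers, and the carton is inside at crop (388,452). I keep pushing.

Emit:
{"name": "servo_tool", "arguments": {
  "angular": [
    [0,0,0],
    [0,0,0],
    [0,0,0],
    [0,0,0],
    [0,0,0],
    [0,0,0],
    [0,0,0],
    [0,0,0],
    [0,0,0],
    [0,0,0]
  ],
  "slide": [
    [6,0,4],
    [12,0,7],
    [18,0,10],
    [24,1,13],
    [30,1,16],
    [36,1,18],
    [42,1,20],
    [48,1,21],
    [54,2,22],
    [59,2,22]
  ],
  "grip": [-0.52,-0.52,-0.52,-0.52,-0.52,-0.52,-0.52,-0.52,-0.52,-0.52]
}}

```text
time: 8.35
tool_pos: [539.9, -82.6, 151.8]
tcp_rot: [3.141, 0.0, -3.115]
contact_force: [-0.5, 0.8, -0.9]
grip_width: 22.1
```

```bash
python3 - <<'E'
from h import *
c=cap('side','s9')
cv2.imwrite('pics/s9c.png',cv2.resize(c['img'][90:290,200:420],None,fx=3,fy=3))
o=bot.get_obs();print(o['time'],o['tool_pos'],o['contact_force'])
E
```

```text
8.4 [540.61552152 -82.7289524  151.75082728] [0.08998333 0.32388496 0.48055925]
```

View pics/s9c.png

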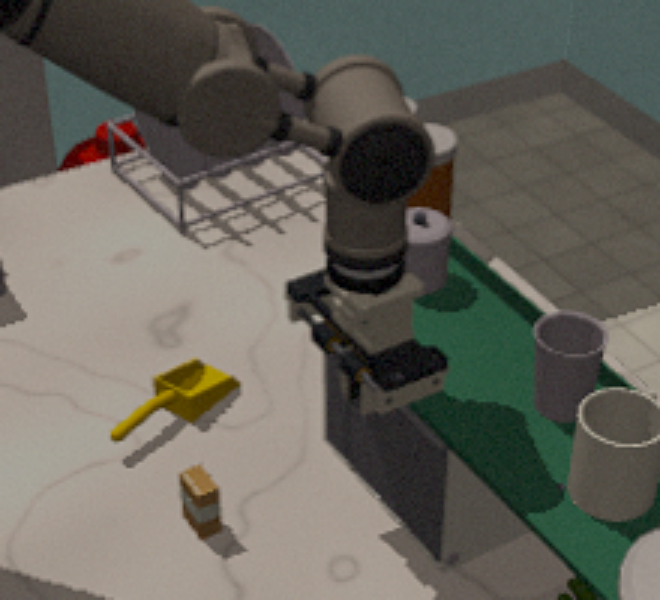

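It looks shut, with its front about flush. I press a few mm more to feel the stop.

Emit:
{"name": "servo_tool", "arguments": {
  "angular": [
    [0,0,0],
    [0,0,0],
    [0,0,0],
    [0,0,0]
  ],
  "slide": [
    [2,0,0],
    [4,0,0],
    [6,0,0],
    [6,0,0]
  ],
  "grip": [-0.52,-0.52,-0.52,-0.52]
}}

```text
time: 8.73
tool_pos: [542.0, -82.6, 151.5]
tcp_rot: [3.141, -0.008, -3.115]
contact_force: [-11.9, -1.1, 6.8]
grip_width: 22.0
```

The firm stop is felt at 12 N. I back off and rise.

Emit:
{"name": "servo_tool", "arguments": {
  "angular": [
    [0,0,0],
    [0,0,0],
    [0,0,0],
    [0,0,0],
    [0,0,0],
    [0,0,0],
    [0,0,0],
    [0,0,0],
    [0,0,0],
    [0,0,0]
  ],
  "slide": [
    [-5,0,0],
    [-20,0,0],
    [-50,0,0],
    [-80,0,20],
    [-95,20,50],
    [-110,50,80],
    [-120,80,110],
    [-130,110,140],
    [-140,140,170],
    [-140,150,180]
  ],
  "grip": [-0.52,-0.52,-0.52,-0.52,-0.52,-0.52,-0.52,-0.52,-0.52,-0.52]
}}

```text
time: 9.57
tool_pos: [404.3, 69.4, 335.2]
tcp_rot: [3.141, 0.005, -3.114]
contact_force: [0.0, -0.7, 0.4]
grip_width: 22.0
```

Emit:
{"name": "servo_tool", "arguments": {
  "angular": [
    [0,0,0],
    [0,0,0],
    [0,0,0],
    [0,0,0],
    [0,0,0],
    [0,0,0],
    [0,0,0]
  ],
  "slide": [
    [0,30,0],
    [0,60,0],
    [0,90,0],
    [0,120,0],
    [0,150,0],
    [0,150,0],
    [0,150,0]
  ],
  "grip": [-0.52,-0.52,-0.52,-0.52,-0.52,-0.52,-0.52]
}}

```text
time: 10.15
tool_pos: [404.8, 218.3, 331.4]
tcp_rot: [-3.142, -0.0, -3.112]
contact_force: [0.1, -0.5, -0.3]
grip_width: 22.1
```

```bash
python3 - <<'E'
from h import *
c=cap('side','s10');t=cap('top','t10')
cv2.imwrite('pics/s10c.png',cv2.resize(c['img'][120:300,230:430],None,fx=3.2,fy=3.2))
o=bot.get_obs();print(o['time'],o['tool_pos'],o['contact_force'])
# front wall of bin
P=cloud(c); S=np.zeros((400,640),bool);S[170:290,290:360]=1
q=P[S&(P[...,0]>500)&(P[...,0]<600)&(P[...,1]>-180)&(P[...,1]<10)&(P[...,2]>20)&(P[...,2]<172)]
xs=q[:,0]+0.0274*(q[:,1]+86)-561
for a in range(20,180,20):
    k=(q[:,2]>=a)&(q[:,2]<a+20); print(a,k.sum(),np.median(xs[k]) if k.any() else None)
E
```

```text
10.25 [405.08512232 216.84561185 331.62544739] [-1.25924349 -1.12914008 -0.07652957]
20 141 1.089732900474928
40 155 0.9368739397083345
60 154 1.092143772755378
80 157 1.1300159620648174
100 162 1.1145809243386111
120 170 1.1769179612742278
140 114 0.6986536969872077
160 33 -7.826058875895342
```

View pics/s10c.png

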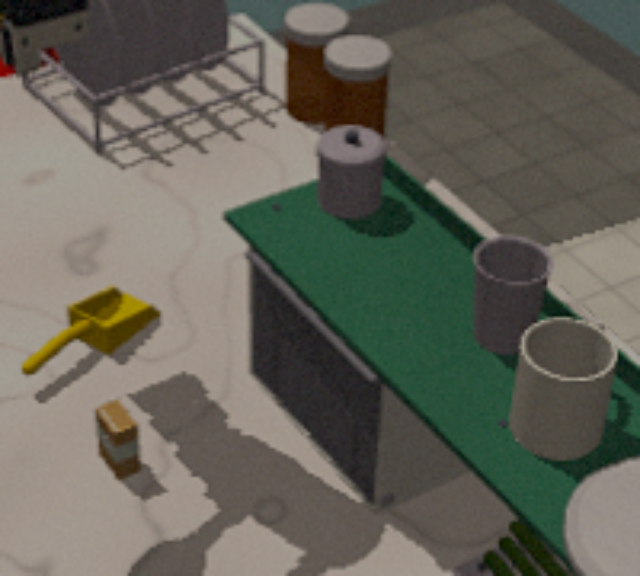

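View pics/t10.png

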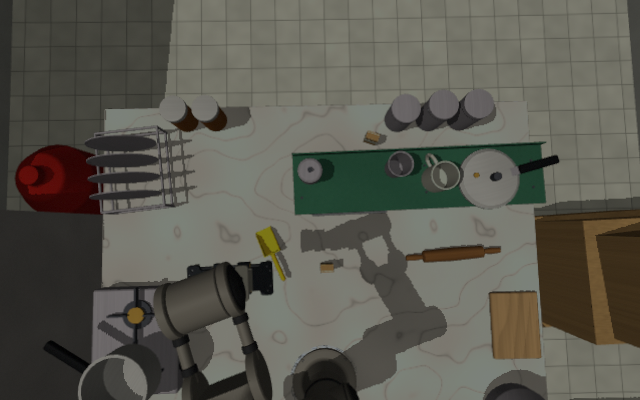

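The bin wall is vertical: x stays constant within about 0.5 mm from z 20 to 160, and the rim stands 8 mm out. The carton is inside, all the bystanders are where they were, and the arm is clear. I hand the job in.

```bash
python3 -c "
from plant import bot
print(bot.close_job(), bot.get_obs()['time'])"
```

```text
the job is handed in; nothing more can be done
the job is handed in; nothing more can be done
```

The carton is in the bin, the bin is fully shut, and I handed the job in at about 10 s of the 51 s allowed.

- **Carton:** I pushed it with two fingertips from behind, over the shelf's front edge. It tipped into the bin and came to rest standing on the bin floor. I did not pick it up.
- **Bin:** I pushed its rim along its arc until it met a firm stop at about 12 N, then backed off.
- **Last checks:** In the side view the bin's front wall is vertical to within about 0.5 mm and stayed so after the fingers left. In the side and top pictures the bystanders look to be where they started. The arm finished clear of everything.

No check failed or disagreed. The shut bin hides the carton, so I last saw it partway through the closing push, standing inside the bin. At that size it clears the shelf underside.

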